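Pointing check before the pressure cooker's timer is started

ROBOT

A 7-joint arm with a two-finger parallel gripper is mounted at the origin on the work surface. World frame = base frame: x ahead of the robot, y to its left, z up, the work surface at z = 0. Lengths are in mm, angles in rad, forces in N, time in s.
With the tool pointing down it reaches from about 400 to 875 mm from the base axis. Payload 4.4 kg.
Tool frame: the origin (TCP) lies midway between the tips of the shut fingers; the grasp point (between the pads) lies 19 mm behind it; z points along the fingers, y is the direction in which the jaws open and shut (so a half turn about z gives the same grasp; the last joint's range is limited). The gripper opens to 85 mm and grips with 20 to 120 N. Pads are 22 mm wide; open, the fingers measure 114 mm over their backs; the gripper's body (76 mm by 85 mm) begins 54 mm behind the grasp point. The pads swing forward as they close: fully open they stand 13 mm farther back than shut.
Start: joints at [-1.179, 0.628, 0.038, 1.517, -0.027, 0.996, -0.02], TCP at [287.263, 583.094, 191.613] pointing down, gripper open.
Joint ranges: [-3.06, 3.06], [-0.37, 2.12], [-1.25, 1.32], [0.18, 2.47], [-1.1, 4.24], [0.23, 1.98], [-2.94, 2.94]. Speed limits (rad/s): [2.57, 2.57, 3.14, 3.14, 3.14, 3.14, 3.14].

INTERFACE

Orientations are given as [roll, pitch, yaw] about the fixed x, y, z axes, in that order (R = Rz(yaw) Ry(pitch) Rx(roll)).
In Python, from cell import ctrl, vision gives the robot as it stands.
- The arm moves only by the tool play_rows, never from a script. Its arguments are lists of equal length, an entry for each row: "slide": the shift along the tool's x, y, z in mm, a list of three; "turn": the turn about the tool's z in rad; "fingers": the opening, from 0 (shut) to 1 (fully open). A call has 1 to 5 rows; each row is the pose to reach, as a shift and turn from the pose measured when the call began, along the tool's axes at that moment; what a row does not reach only later rows make up. A row lasts 1/8 s, in which the tool goes at most 62.5 mm and 10.7 degrees, less where a joint would pass 70% of its speed; a pose out of reach is approached as far as the arm can. A call with a gripper value outside its range is refused whole. The fingers move at their own pace and stop on an object; the grip force is fixed at half the most. Time passes only in rows, so rows that repeat a pose let the fingers close. It gives the time, the measured TCP pose, the force and the opening at its end, in the units of the state.
- ctrl.read_state(): the state, without advancing time (a new reading comes with each control period).
- vision.get_image(name): name is "scene" or "top"; returns (picture, depth): 384x512x3 uint8, blue, green, red; 384x512 float32, mm along the optical axis (not along the pixel's ray), 0 where there is no reading.
- vision.camera_params(name): a dict with "fx", "fy", "cx", "cy" (pixels), "position" and "rotation" of the camera in the world. Camera axes: x right, y up, looking along -z (the intrinsics and any distortion apply to the point x, -y, -z); pixel columns grow to the right and rows downward; lengths in mm; the calibration is good to about 2 mm. A picture is of the moment at which its call begins. camera_params takes no time and is no camera call.
- ctrl.finish_job(): hands the job in, once; it reports no verdict.
The state is a dict: "clock": time; "qpos": joint angles; "qd": joint speeds; "tau": joint torques, N m; "eef_pos": TCP position; "tool_rot": TCP orientation; "force": force on the tool from outside, world axes, zero at the start; "torque": the same for the moment, N m; "width": finger opening in mm.
Only numpy, scipy, OpenCV 4.12 (cv2) and the standard library are available. Lean on these libraries where they do the work, as an engineer would, in place of code of your own. Each camera call takes 0.05 s, during which the arm holds its last target.

TASK

Do the safety check on the pressure cooker, then start the timer: hold the fingertips about 3 cm straight above the red spring clip that clamps the lid for two seconds, then likewise about 3 cm straight above the brass pressure weight for two seconds, touching neither, and then press the green start button on the kitchen timer all the way in and let it spring back. Do not touch the cooker or its weight at any time, do not press the red stop button, and leave everything else on the counter where it is, lifting nothing.

Things in the scene. Friction and masses are not known exactly. Their poses are not given: they have to be found in the camera images.
- cooker: Steel pressure cooker, fixed, 214 mm across and 148 mm high at the edge of the lid's dome, with a black knob in the middle of the lid (42 mm across, top at 184 mm) and two black side handles (along its +y and -y, reaching 143 mm from the axis, 85 to 105 mm high). Origin: centre of the underside, z up. The spring clip is on its -x rim, the weight on its +x side. It stands on the left or right half of the counter, turned any way up to 1.6 rad.
- clip_top (a point): Centre of the top face of the spring clip's red tab (40 x 34 mm, level), on the cooker's rim 100 mm from its axis and 155 mm above the counter. Axes as the cooker's, z up.
- weight_top (a point): Centre of the top of the brass pressure weight: loose, 30 mm across and 30 mm high, merely resting upright on the vent on the lid, 60 mm from the cooker's axis, opposite the clip; its top is 192 mm above the counter. z up.
- timer: White kitchen timer, fixed, 76 x 130 mm and 30 mm high with a dark blank display; two round push buttons 28 mm across stand on it in grey housings, centres 72 mm apart: green start on its +y half, red stop on its -y half. Origin: centre of the underside, z up. It stands in the half of the counter away from the cooker.
- start_top (a point): Centre of the top face of the green start button (moves with it); it is pressed straight down.
- start (a joint): Travel of the green start button in m: 0 out, 0.006 fully in; springs back by itself; fully in takes about 4 N.
- stop (a joint): Travel of the red stop button in m: 0 out, 0.006 fully in; must stay out.
- bowl: Loose glass bowl, 132 mm across, 60 mm high, about 145 mm beyond the timer. Origin: centre of its underside.
- spoon_rest: Loose blue plastic spoon rest, a dish 92 mm across with a 75 mm long channel on its +y side, 14 mm high, in the near middle of the counter. Origin: centre of the dish's underside.
- spatula: Loose orange silicone spatula, 270 mm long, lying at the left or right side of the counter, handle towards the robot. Origin: on its underside.
- ladle: Loose steel ladle, bowl 80 mm across and 32 mm high, handle 240 mm long towards its -x, lying at the left or right side of the counter, handle towards the robot. Origin: centre of the bowl's underside.
- salt_jar: Loose white salt jar with a wooden cap, 56 mm across, 85 mm high, far middle of the counter. Origin: centre of its underside.
Mind the look-alikes: they are no part of the job. Of the things that look like the part that bears weight_top, the smaller one is meant.

How it is judged:
By the outcome, as a careful person would: the job done as asked, in the order asked, and still so for the second after the job is handed in, with the robot touching nothing.
It also fails if it takes over 48 s, if anything falls off the work surface, if the arm or the gripper's body presses on something with over 40 N, if the wrist force passes 120 N, or if a joint passes its speed limit or range.

## Working session

There is one attempt and no reset: what is moved stays moved. The work goes in short steps, Python scripts to look and compute and a tool call to move; the robot and the scene stay as the last step left them, time stands still between calls to the robot, and variables do not carry over. Pictures are saved under pics/ and viewed, and the job is handed in when it is done.

Besides the shell and the picture viewer there is one more tool, called after ">>>" as a command line: name --pt "numbers of a row" for each row, then --argument value for the rest. play_rows: Moves the arm, as the interface text tells. Its arguments: {"type":"object","properties":{"slide":{"type":"array"},"turn":{"type":"array"},"fingers":{"type":"array"}},"required":["slide","turn","fingers"]}

```bash
ls; mkdir -p pics
cat > h.py <<'E'
import numpy as np, cv2
from cell import ctrl, vision
def grab(n):
    im,d=vision.get_image(n); np.save(f'/tmp/{n}_im.npy',im); np.save(f'/tmp/{n}_d.npy',d); return im,d
def p2w(n,u,v,d):
    c=vision.camera_params(n)
    x=(u-c['cx'])/c['fx']*d; y=(v-c['cy'])/c['fy']*d
    return np.array(c['position'])+np.array(c['rotation'])@np.stack([x,-y,-d])
E
python3 - <<'E'
from h import *
for n in('scene','top'):
    im,d=grab(n); cv2.imwrite(f'pics/{n}0.png',cv2.resize(im,(800,600),interpolation=cv2.INTER_CUBIC)); print(vision.camera_params(n))
print(ctrl.read_state())
E
```

```text
pics
{'fx': 412.6090187297958, 'fy': 412.6090187297958, 'cx': 262.0115606091155, 'cy': 187.83142870786037, 'position': array([1213.77181072,   88.82122227, 1034.78552151]), 'rotation': array([0.60702117, 0.01163246, 1.71319188])}
{'fx': 457.56075686390807, 'fy': 457.56075686390807, 'cx': 259.09692585121053, 'cy': 192.81081995436043, 'position': array([3.61461287e+02, 1.35998094e+00, 1.63610667e+03]), 'rotation': array([ 0.13202461,  0.0074304 , -1.58536667])}
{'clock': 0.1, 'qpos': array([-1.17879863,  0.62926668,  0.03848446,  1.51825298, -0.0270115 ,
        0.99631242, -0.0199985 ]), 'qd': array([-9.22198933e-04, -2.34423688e-03, -1.46730438e-03, -1.60786731e-03,
       -2.43645426e-03,  9.62474111e-04,  9.66400671e-05]), 'tau': array([ 3.61450060e-03, -5.64531791e+01,  1.23123061e+00, -1.93974620e+01,
        1.14502420e-02,  5.40046240e-03, -9.17112828e-06]), 'eef_pos': array([286.99774921, 582.51130809, 190.77818291]), 'tool_rot': array([-3.13987258e+00,  3.15398196e-05,  2.68375846e+00]), 'force': array([-0.24031727, -0.51884167, -0.48328644]), 'torque': array([-0.04751334,  0.01597876, -0.03283279]), 'width': 85.12290455945647}
```

View pics/scene0.png

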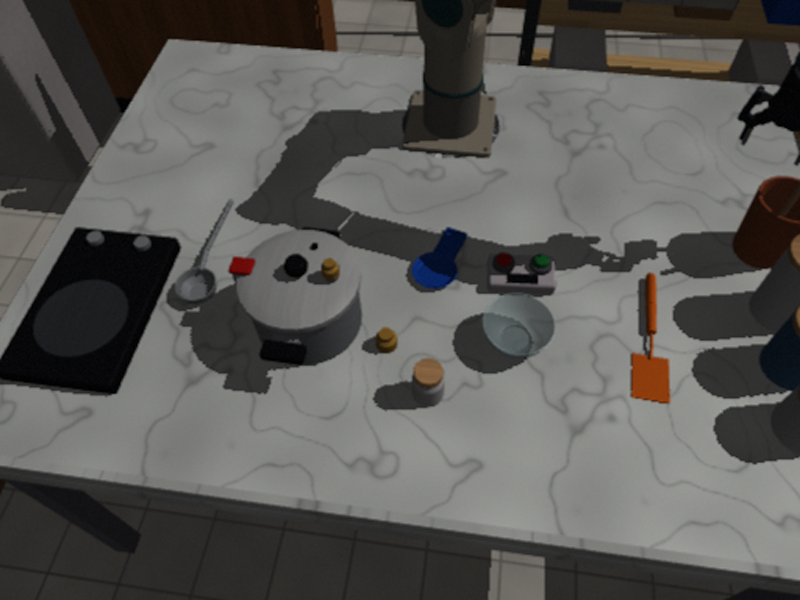

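View pics/top0.png

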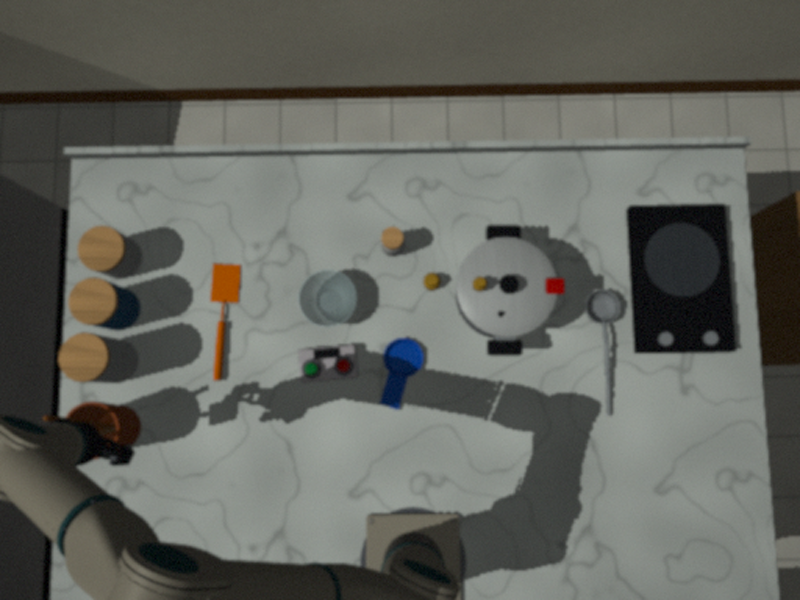

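Candidates in the 800x600 views. Weight: brass piece on the lid at scene (330,268) / top (480,284), or the brass piece on the counter at scene (387,340) / top (432,281). Clip: red tab at scene (242,266) / top (555,286), or the red stop button at scene (504,261). Start: green at scene (541,262) / top (311,369). I choose the lid piece, the rim tab and the green button. Next is a close crop and measurement.

```bash
python3 - <<'E'
import re
s=open('h.py').read()
s=s.replace("np.array(c['rotation'])@","Rotation.from_euler('xyz',c['rotation']).as_matrix()@").replace("import numpy as np, cv2","import numpy as np, cv2\nfrom scipy.spatial.transform import Rotation")
s+='''
def w2p(n,P):
    c=vision.camera_params(n); q=Rotation.from_euler('xyz',c['rotation']).as_matrix().T@(np.array(P,float)-c['position'])
    return c['cx']+c['fx']*q[0]/-q[2], c['cy']+c['fy']*-q[1]/-q[2]
def plane(n,u,v,z):
    a=p2w(n,u,v,1.); o=np.array(vision.camera_params(n)['position']); r=a-o; return o+r*(z-o[2])/r[2]
'''
open('h.py','w').write(s)
E
python3 - <<'E'
from h import *
for n in('scene','top'):
    im=np.load(f'/tmp/{n}_im.npy'); d=np.load(f'/tmp/{n}_d.npy')
    print(n, 'tcp px',w2p(n,[287,582,191]))
    hsv=cv2.cvtColor(im,cv2.COLOR_BGR2HSV)
    for nm,lo,hi in(('red',(0,180,80),(6,255,255)),('red2',(174,180,80),(180,255,255)),('green',(50,120,40),(80,255,255)),('brass',(15,130,80),(28,255,255)),('blue',(105,200,60),(125,255,255)),('orange',(5,200,120),(14,255,255))):
        k,l,st,c=cv2.connectedComponentsWithStats(cv2.inRange(hsv,lo,hi))
        for i in range(1,k):
            if st[i,4]>15:
                vs,us=np.nonzero(l==i); P=p2w(n,us.astype(float),vs.astype(float),d[vs,us]-0) if 0 else None
                c0=vision.camera_params(n); W=np.array([p2w(n,float(u),float(v),float(d[v,u])) for u,v in zip(us,vs) if d[v,u]>0])
                print(nm,c[i].round(1),st[i],np.median(W,0).round(),W.max(0).round())
im=np.load('/tmp/scene_im.npy'); a=cv2.resize(im[135:245,135:265],None,fx=6,fy=5.4,interpolation=cv2.INTER_CUBIC); cv2.imwrite('pics/crop_cooker.png',a)
im=np.load('/tmp/scene_im.npy'); a=cv2.resize(im[140:240,255:365],None,fx=7,fy=6,interpolation=cv2.INTER_CUBIC); cv2.imwrite('pics/crop_timer.png',a)
im=np.load('/tmp/top_im.npy'); a=cv2.resize(im[130:240,180:400],None,fx=3.6,fy=3.6,interpolation=cv2.INTER_CUBIC); cv2.imwrite('pics/crop_top.png',a)
E
```

```text
scene tcp px (np.float64(483.9171624070171), np.float64(110.68435787248731))
red [154.5 169.5] [147 165  16  11 120] [ 588. -304.  153.] [ 603. -285.  158.]
green [346.7 166.1] [343 163   8   7  46] [427. 222.  51.] [437. 232.  58.]
brass [508.6 160.9] [506 157   6   9  16] [452. 626. 175.] [463. 632. 178.]
brass [211.7 170. ] [207 166  10  10  58] [ 593. -141.  188.] [ 603. -131.  193.]
brass [248.1 215.2] [242 210  12  12  86] [626. -46.  37.] [640. -33.  46.]
brass [275.4 232.5] [273 230   7   5  18] [698.  38.  84.] [702.  48.  86.]
blue [274.1 176. ] [264 165  25  19 256] [459.   4.   5.] [490.  49.  17.]
orange [417.6 193.6] [417 176   3  36  76] [480. 435.  19.] [536. 442.  23.]
orange [415.9 241.8] [405 227  23  31 616] [630. 425.   3.] [672. 458.   8.]
top tcp px (np.float64(76.58540012035715), np.float64(280.4144112857375))
red [355.  182.6] [350 178  11  10  96] [ 587. -305.  154.] [ 603. -287.  162.]
green [198.8 235.7] [195 232   9   8  52] [425. 220.  50.] [439. 235.  61.]
brass [510.7 128.2] [510 123   2  13  18] [  919. -1149.  -419.] [  941. -1142.  -409.]
brass [275.8 179.7] [272 175   9  10  66] [619. -50.  36.] [636. -36.  48.]
brass [306.7 181.2] [303 178   8   8  49] [ 589. -144.  190.] [ 600. -132.  196.]
blue [258.6 227.1] [246 218  24  20 350] [456.  13.   5.] [488.  58.  19.]
blue [251.6 249.8] [245 240  14  20 164] [375.  39.   4.] [410.  64.  14.]
orange [144.2 180.7] [136 170  17  23 265] [628. 425.   3.] [670. 456.  13.]
orange [140.3 216.1] [139 206   4  22  31] [497. 433.  19.] [536. 439.  31.]
orange [138.9 231.9] [138 229   3   9  17] [447. 436.  20.] [454. 442.  25.]
```

View pics/crop_cooker.png

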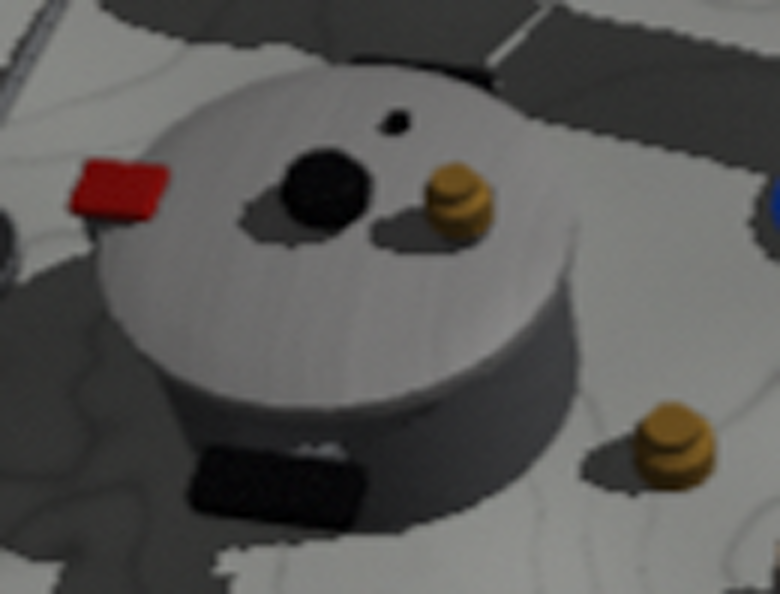

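View pics/crop_timer.png

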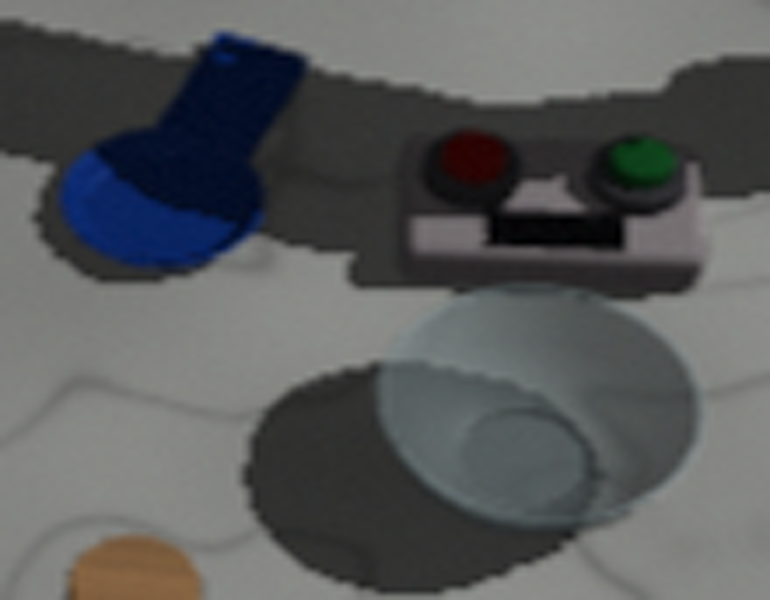

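View pics/crop_top.png

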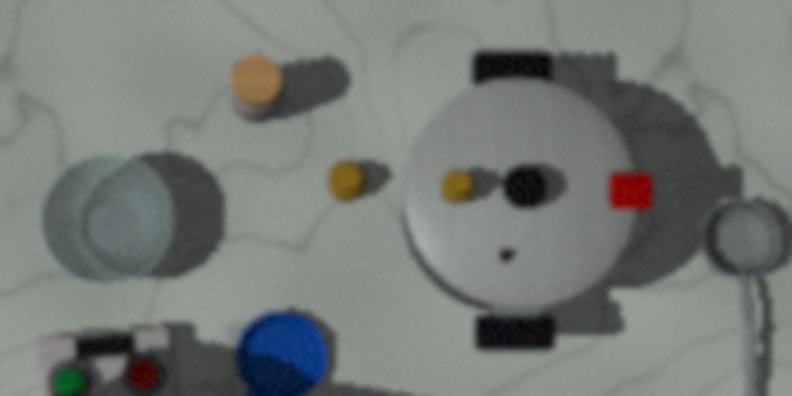

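Run:
```python
from h import *
for nm,s,t,z in(('clip',(154.6,169.4),(355,182.6),155),('weight',(211.1,168.5),(306.7,181.3),192),('green',(346.7,166.1),(198.8,235.7),50)):
    print(nm,plane('scene',*s,z).round(1),plane('top',*t,z).round(1))
    o1,o2=[np.array(vision.camera_params(n)['position']) for n in('scene','top')]
    r1=plane('scene',*s,0)-o1; r2=plane('top',*t,0)-o2
    k=np.linalg.lstsq(np.stack([r1,-r2],1),o2-o1,rcond=None)[0]; print('  tri',(o1+k[0]*r1).round(1),(o2+k[1]*r2).round(1))
for nm in('scene','top'):
  d=np.load(f'/tmp/{nm}_d.npy'); im=np.load(f'/tmp/{nm}_im.npy')
  # red button + knob depth
  for u,v in ([(322,162),(346,165),(194,166)] if nm=='scene' else [(219,235),(198,235),(326,181)]):
    print(nm,u,v,[p2w(nm,float(u+a),float(v+b),float(d[v+b,u+a])).round() for a in(-1,1) for b in (-1,1)][:4])
from scipy.spatial.transform import Rotation as R
s=ctrl.read_state(); print(R.from_euler('xyz',s['tool_rot']).as_matrix().round(3))
# all heights >60 in the region of the path, top cam
d=np.load('/tmp/top_d.npy'); vv,uu=np.mgrid[0:384,0:512]
c=vision.camera_params('top'); Rm=R.from_euler('xyz',c['rotation']).as_matrix()
x=(uu-c['cx'])/c['fx']*d; y=(vv-c['cy'])/c['fy']*d
W=np.stack([x,-y,-d],-1)@Rm.T+c['position']; W[d==0]=np.nan
Z=W[...,2]
for m in range(100,900,50):
  print(m,[int(np.nanmax(Z[(abs(W[...,0]-m)<25)&(abs(W[...,1]-n)<25)])) if ((abs(W[...,0]-m)<25)&(abs(W[...,1]-n)<25)&~np.isnan(Z)).any() else -1 for n in range(-450,800,50)])
```

```text
clip [ 589.3 -302.9  155. ] [ 587.1 -304.6  155. ]
  tri [ 587.2 -304.2  152.1] [ 587.5 -305.1  152.3]
weight [ 593.3 -142.5  192. ] [ 588.1 -143.2  192. ]
  tri [ 589.  -144.1  186.2] [ 589.  -143.8  186.2]
green [425.5 221.5  50. ] [425.9 220.7  50. ]
  tri [425.9 221.5  50.5] [425.9 220.6  50.4]
scene 322 162 [array([375., 147.,  -0.]), array([423., 144.,  49.]), array([408., 150.,  41.]), array([426., 150.,  53.])]
scene 346 165 [array([418., 216.,  50.]), array([427., 216.,  52.]), array([418., 222.,  51.]), array([427., 222.,  52.])]
scene 194 166 [array([ 583., -194.,  184.]), array([ 587., -193.,  182.]), array([ 579., -190.,  180.]), array([ 588., -188.,  183.])]
top 219 235 [array([431., 154.,  52.]), array([424., 154.,  56.]), array([430., 147.,  57.]), array([424., 147.,  52.])]
top 198 235 [array([432., 227.,  49.]), array([425., 226.,  57.]), array([432., 219.,  55.]), array([425., 220.,  47.])]
top 326 181 [array([ 593., -203.,  185.]), array([ 586., -202.,  187.]), array([ 592., -209.,  184.]), array([ 586., -209.,  187.])]
[[-0.897  0.442 -0.001]
 [ 0.442  0.897 -0.0
[... 1000 characters left out ...]
3, 9, 9, 12, 64, 67, 61, 69, 14, 11, 18, 21, 8, 11, 149, 155, 152, 7]
600 [37, 36, 153, 161, 169, 190, 196, 154, 48, 9, 14, 65, 64, 52, 65, 10, 11, 13, 11, 10, 12, 152, 154, 155, -1]
650 [12, 9, 11, 151, 159, 159, 156, 150, 46, 12, 8, 12, 66, 67, 59, 8, 9, 13, 12, 10, 9, 119, 123, 125, 11]
700 [10, 11, 10, 10, 152, 153, 147, 10, 11, 94, 94, 12, 13, 10, 12, 9, 10, 10, 14, 11, 12, 125, 125, 126, 10]
750 [10, 8, 9, 12, 109, 110, 105, 9, 9, 85, 90, 10, 9, 9, 13, 9, 8, 9, 10, 8, 11, 11, 123, 124, 9]
800 [11, 8, 9, 9, 10, 12, 9, 11, 8, 9, 14, 14, 11, 10, 11, 12, 10, 14, 9, 10, 12, 11, 11, 13, 12]
850 [13, 10, 13, 12, 10, 10, 9, 11, 13, 10, 11, 10, 10, 14, 11, 10, 16, 10, 10, 12, 12, 11, 14, 8, 11]
```

The crops confirm it: the lid weight is the smaller of the two brass pieces and lies opposite the clip. Measured points in mm: clip (588,-304,155), weight (589,-143,192), start (426,221,~51). First I move straight up, away from the pot, then shut the fingers.

>>> play_rows --pt "0 0 -50" --pt "0 0 -80" --pt "0 0 -80" --pt "0 0 -80" --pt "0 0 -80" --turn '[0, 0, 0, 0, 0]' --fingers '[1, 1, 0, 0, 0]'

```text
clock: 0.72
eef_pos: [286.6, 581.8, 269.1]
tool_rot: [-3.137, 0.0, 2.684]
force: [-0.1, -0.0, 0.7]
width: 32.7
```

```bash
cat >> h.py <<'E'
def go(P):
    s=ctrl.read_state(); Rm=Rotation.from_euler('xyz',s['tool_rot']).as_matrix()
    print(round(s['clock'],2),'pos',s['eef_pos'].round(1),'rot',s['tool_rot'].round(3),'w',round(s['width'],1),'F',s['force'].round(1),'q',s['qpos'].round(2),'qd',abs(s['qd']).max().round(3))
    for p in P: print(p,'->',(Rm.T@(np.array(p,float)-s['eef_pos'])).round(1))
E
python3 -c "
from h import *
go([[400,250,270],[450,100,260],[588,-304,230]])"
```

```text
0.72 pos [286.6 581.8 269.1] rot [-3.137  0.     2.684] w 32.7 F [-0.1 -0.   0.7] q [-1.18  0.56  0.04  1.41 -0.03  1.17 -0.02] qd 0.007
[400, 250, 270] -> [-248.3 -247.5    0.4]
[450, 100, 260] -> [-359.5 -359.9   10.9]
[588, -304, 230] -> [-661.8 -661.2   42.4]
```

>>> play_rows --pt "-44 -44 0" --pt "-88 -88 0" --pt "-132 -132 0" --pt "-176 -176 0" --pt "-220 -220 0" --turn '[0, 0, 0, 0, 0]' --fingers '[0, 0, 0, 0, 0]'

```text
clock: 1.35
eef_pos: [386.8, 284.9, 269.5]
tool_rot: [-3.136, -0.0, 2.684]
force: [1.0, 0.3, -0.4]
width: -0.0
```

```bash
python3 -c "
from h import *
go([[588,-304,260],[588,-304,230]])"
```

```text
1.35 pos [386.8 284.9 269.5] rot [-3.136 -0.     2.684] w -0.0 F [ 1.   0.3 -0.4] q [-0.77  0.3   0.1   1.86 -0.03  0.99  0.45] qd 0.956
[588, -304, 260] -> [-440.7 -439.3   12.1]
[588, -304, 230] -> [-440.7 -439.1   42.1]
```

>>> play_rows --pt "-44 -44 0" --pt "-88 -88 0" --pt "-132 -132 0" --pt "-176 -176 0" --pt "-220 -220 0" --turn '[0, 0, 0, 0, 0]' --fingers '[0, 0, 0, 0, 0]'

```text
clock: 1.98
eef_pos: [486.6, -10.7, 270.2]
tool_rot: [-3.135, -0.001, 2.684]
force: [1.1, 0.7, 0.3]
width: -0.4
```

```bash
python3 -c "
from h import *
go([[588,-304,260],[588,-304,230]])"
```

```text
1.98 pos [486.6 -10.7 270.2] rot [-3.135e+00 -1.000e-03  2.684e+00] w -0.4 F [1.1 0.7 0.3] q [-0.22  0.31  0.24  1.85 -0.08  0.99  1.17] qd 1.128
[588, -304, 260] -> [-220.5 -218.3   11.3]
[588, -304, 230] -> [-220.5 -218.2   41.3]
```

>>> play_rows --pt "-44 -44 0" --pt "-88 -87 0" --pt "-132 -131 0" --pt "-176 -175 4" --pt "-220 -218 11" --turn '[0, 0, 0, 0, 0]' --fingers '[0, 0, 0, 0, 0]'

```text
clock: 2.6
eef_pos: [588.0, -305.2, 259.3]
tool_rot: [-3.136, -0.002, 2.684]
force: [1.6, -0.1, 0.7]
width: -0.3
```

```bash
python3 -c "
from h import *
go([[588,-304,210],[588,-304,185]])"
```

```text
2.6 pos [ 588.  -305.2  259.3] rot [-3.136e+00 -2.000e-03  2.684e+00] w -0.3 F [ 1.6 -0.1  0.7] q [ 0.28  0.6   0.28  1.39 -0.16  1.17  1.69] qd 0.975
[588, -304, 210] -> [ 0.5  1.3 49.3]
[588, -304, 185] -> [ 0.4  1.5 74.3]
```

>>> play_rows --pt "0 1 25" --pt "0 1 50" --pt "0 1 65" --pt "0 1 74" --pt "0 1 74" --turn '[0, 0, 0, 0, 0]' --fingers '[0, 0, 0, 0, 0]'

```text
clock: 3.22
eef_pos: [588.0, -304.3, 185.0]
tool_rot: [-3.136, -0.003, 2.685]
force: [0.2, -0.3, 0.2]
width: 0.0
```

Run:
```python
from h import *
go([[588,-304,185]])
im,d=grab('scene')
cv2.imwrite('pics/clip1.png',cv2.resize(im[60:260,80:330],None,fx=3.2,fy=3,interpolation=cv2.INTER_CUBIC))
```

```text
3.23 pos [ 588.  -304.3  185. ] rot [-3.136e+00 -3.000e-03  2.685e+00] w 0.0 F [ 0.2 -0.3  0.2] q [ 0.28  0.67  0.26  1.49 -0.18  1.01  1.7 ] qd 0.019
[588, -304, 185] -> [ 0.2  0.3 -0. ]
```

View pics/clip1.png

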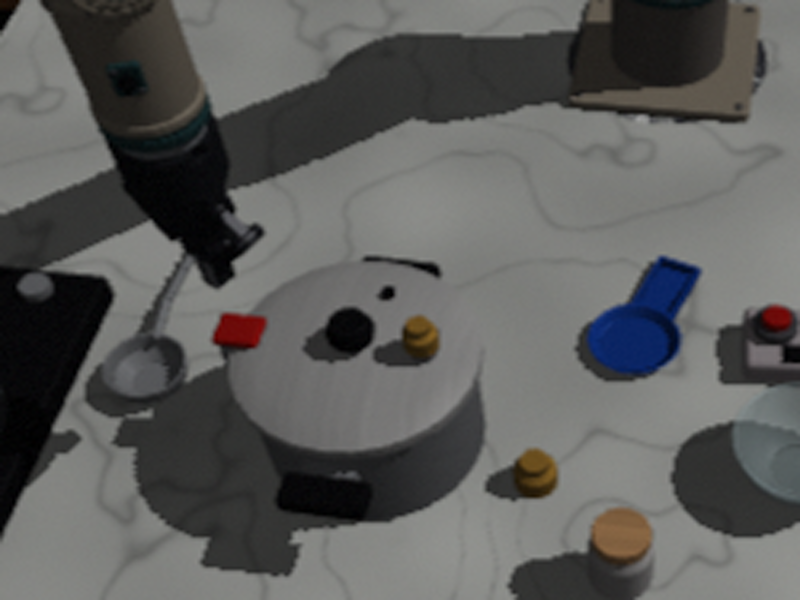

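The picture shows the fingertips at about crop (218,280), above and clear of the red tab at (240,330). I'm comparing that with the projected TCP.

Run:
```python
from h import *
for n in('scene','top'): print(w2p(n,[588,-304.3,185]),w2p(n,[588,-304,155]))
im=np.load('/tmp/scene_im.npy')
a=cv2.resize(im[120:190,115:205],None,fx=8,fy=8,interpolation=cv2.INTER_CUBIC)
u,v=w2p('scene',[588,-304.3,185]); cv2.circle(a,(int((u-115+.5)*8),int((v-120+.5)*8)),4,(0,255,0),1)
u,v=w2p('scene',[588,-304,155]); cv2.circle(a,(int((u-115+.5)*8),int((v-120+.5)*8)),4,(255,255,0),1)
cv2.imwrite('pics/clip2.png',a)
```

```text
(np.float64(151.66274860548822), np.float64(162.03230757777385)) (np.float64(154.34819752544996), np.float64(168.9737343131212))
(np.float64(356.7793132351784), np.float64(180.88263841207564)) (np.float64(354.8143379310857), np.float64(182.32870173297525))
```

View pics/clip2.png

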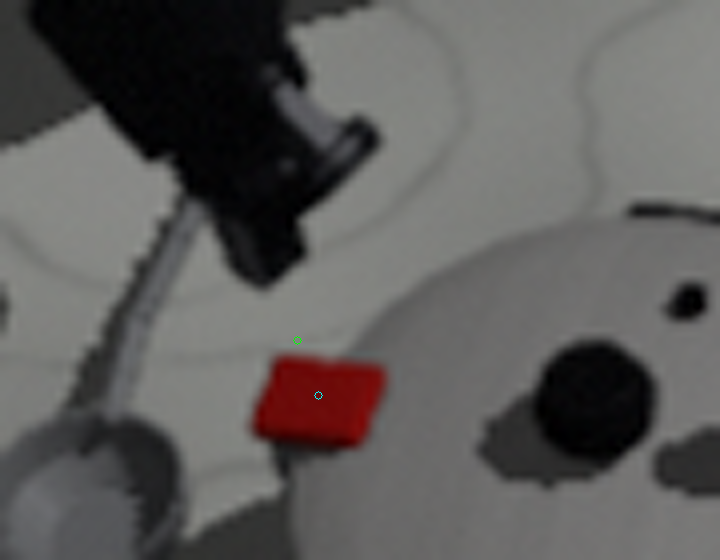

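The visible tip is about 7 px from the projected TCP, which doesn't agree. I'll check it with depth and the top view.

Run:
```python
from h import *
d=np.load('/tmp/scene_d.npy')
for v in range(134,160,2):
    print(v,[tuple(p2w('scene',float(u),float(v),float(d[v,u])).round().astype(int).tolist()) for u in range(140,164,4)])
im,dt=grab('top'); go([])
cv2.imwrite('pics/clip3.png',cv2.resize(im[130:250,290:430],None,fx=5,fy=5,interpolation=cv2.INTER_CUBIC))
```

```text
134 [(610, -294, 319), (608, -285, 319), (612, -272, 325), (611, -263, 325), (607, -255, 322), (603, -247, 319)]
136 [(611, -295, 313), (608, -287, 311), (606, -278, 311), (610, -265, 317), (611, -255, 319), (608, -247, 317)]
138 [(609, -298, 304), (601, -293, 295), (593, -287, 288), (609, -268, 308), (614, -255, 316), (611, -246, 314)]
140 [(606, -302, 293), (604, -293, 292), (588, -292, 274), (617, -265, 310), (622, -252, 318), (613, -247, 308)]
142 [(596, -311, 273), (607, -293, 288), (597, -289, 277), (620, -264, 307), (625, -252, 314), (362, -390, -5)]
144 [(597, -312, 266), (603, -297, 276), (609, -283, 285), (616, -268, 295), (376, -398, 0), (375, -385, 0)]
146 [(410, -436, 23), (604, -298, 269), (609, -285, 276), (615, -271, 286), (384, -396, -1), (383, -382, 0)]
148 [(398, -447, -3), (601, -303, 257), (600, -293, 257), (589, -288, 246), (393, -393, 0), (388, -382, -4)]
150 [(404, -446, -6), (597, -307, 245), (598, -296, 247), (591, -289, 240), (400, -391, -2), (398, -378, -2)]
152 [(416, -440, -1), (595, -311, 233), (596, -299, 237), (590, -292, 231), (408, -389, -2), (407, -376, -2)]
154 [(421, -440, -5), (422, -425, -2), (597, -301, 230), (417, -400, -3), (415, -387, -3), (416, -373, 0)]
156 [(431, -436, -3), (429, -423, -2), (427, -410, -3), (426, -397, -2), (424, -384, -3), (422, -371, -3)]
158 [(439, -434, -3), (437, -421, -2), (438, -406, 1), (433, -395, -4), (432, -382, -2), (433, -368, 1)]
3.33 pos [ 588.7 -304.8  186.2] rot [-3.136e+00 -1.000e-03  2.685e+00] w 0.1 F [-0.1  0.4  0.6] q [ 0.28  0.67  0.26  1.49 -0.18  1.01  1.7 ] qd 0.006
```

View pics/clip3.png

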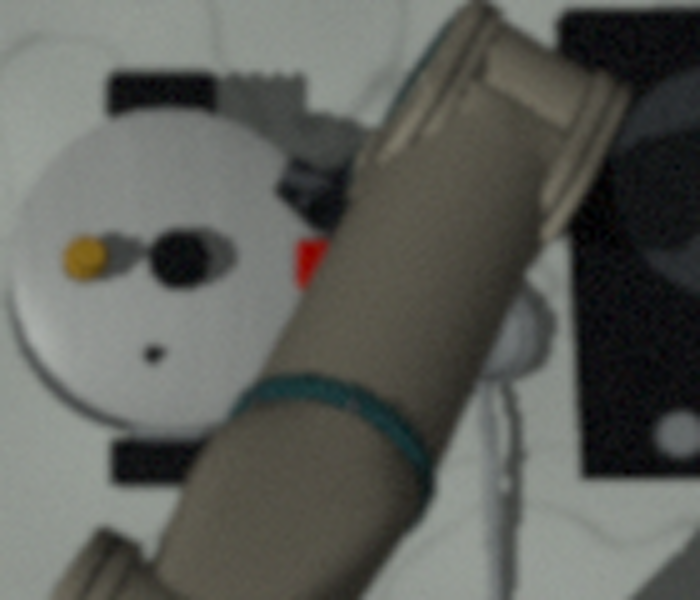

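Run:
```python
from h import *
for s in(-1,1):
  for z in (204,240): print(s,z,np.array(w2p('scene',[287+s*19+s*3,582+s*38+s*6,z]))*800/512)
a=cv2.imread('pics/scene0.png')[60:180,700:800]; cv2.imwrite('pics/start_crop.png',cv2.resize(a,None,fx=5,fy=5))
im=np.load('/tmp/scene_im.npy'); b=cv2.resize(im[115:165,120:180],None,fx=12,fy=12,interpolation=cv2.INTER_CUBIC); cv2.imwrite('pics/grip.png',cv2.convertScaleAbs(b,alpha=3,beta=10))
d=np.load('/tmp/scene_d.npy')
```

```text
-1 204 [732.19773632 156.99449384]
-1 240 [740.28636529 141.92899759]
1 204 [787.03319103 178.73786776]
1 240 [796.81517634 163.80669949]
```

View pics/start_crop.png

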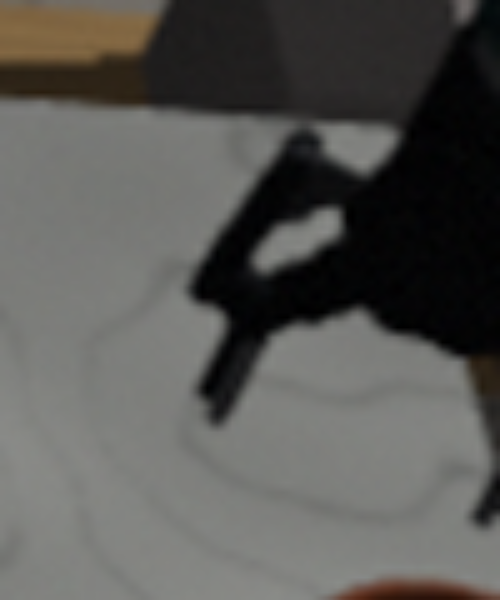

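View pics/grip.png

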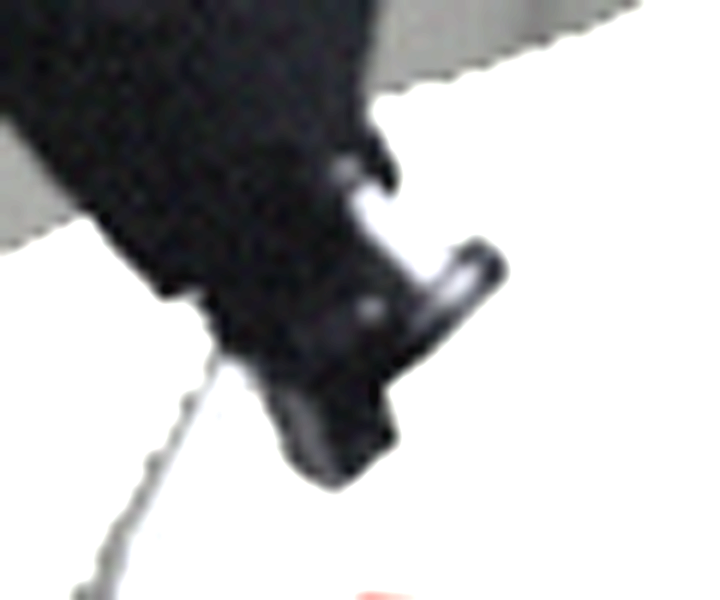

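The depth reading puts the visible fingertips at z≈225, but the reported TCP is at 186. The start picture shows the same gap of about 37 mm. To find out which is right without risking the clip, I'll go up and away and feel lightly for the bare counter near (400,-320), which the height map shows as clear.

>>> play_rows --pt "0 0 -40" --pt "0 0 -60" --pt "0 0 -60" --pt "0 0 -60" --turn '[0, 0, 0, 0]' --fingers '[0, 0, 0, 0]'

```text
clock: 3.82
eef_pos: [588.5, -304.1, 245.7]
tool_rot: [-3.136, -0.001, 2.685]
force: [-0.3, 0.4, -0.6]
width: -0.0
```

```bash
python3 -c "
from h import *
go([[400,-320,240],[400,-320,100]])"
```

```text
3.83 pos [ 588.5 -304.1  245.7] rot [-3.136e+00 -1.000e-03  2.685e+00] w -0.0 F [-0.3  0.4 -0.6] q [ 0.28  0.61  0.27  1.41 -0.17  1.14  1.69] qd 0.013
[400, -320, 240] -> [162.2 -97.4   6.4]
[400, -320, 100] -> [162.  -96.6 146.4]
```

>>> play_rows --pt "50 -30 0" --pt "100 -60 0" --pt "150 -90 0" --pt "162 -97 50" --pt "162 -97 100" --turn '[0, 0, 0, 0, 0]' --fingers '[0, 0, 0, 0, 0]'

```text
clock: 4.45
eef_pos: [398.2, -320.3, 145.5]
tool_rot: [-3.136, -0.001, 2.683]
force: [1.8, 0.4, -0.2]
width: 0.0
```

```bash
python3 -c "
from h import *
go([[400,-320,50]])"
```

```text
4.45 pos [ 398.2 -320.3  145.5] rot [-3.136e+00 -1.000e-03  2.683e+00] w 0.0 F [ 1.8  0.4 -0.2] q [ 0.44  0.51  0.26  1.96 -0.19  0.7   1.92] qd 0.993
[400, -320, 50] -> [-1.5  1.6 95.5]
```

>>> play_rows --pt "0 0 40" --pt "0 0 80" --pt "0 0 100" --pt "0 0 105" --pt "0 0 105" --turn '[0, 0, 0, 0, 0]' --fingers '[0, 0, 0, 0, 0]'

```text
clock: 5.08
eef_pos: [397.6, -320.8, 40.4]
tool_rot: [-3.136, -0.002, 2.682]
force: [-0.1, -0.7, -0.1]
width: -0.1
```

Run:
```python
from h import *
go([])
im,d=grab('scene')
s=ctrl.read_state(); u,v=w2p('scene',s['eef_pos']); u2,v2=w2p('scene',s['eef_pos']+[0,0,37]); print(u,v,u2,v2)
u0,v0=int(u)-50,int(v)-50
a=cv2.resize(im[v0:v0+75,u0:u0+100],None,fx=8,fy=8,interpolation=cv2.INTER_CUBIC)
for p,q,c in((u,v,(0,255,0)),(u2,v2,(0,255,255))): cv2.circle(a,(int((p-u0+.5)*8),int((q-v0+.5)*8)),5,c,1)
cv2.imwrite('pics/low.png',cv2.convertScaleAbs(a,alpha=1.7))
```

```text
5.08 pos [ 397.6 -320.8   40.4] rot [-3.136e+00 -2.000e-03  2.682e+00] w -0.1 F [-0.1 -0.7 -0.1] q [ 0.5   0.68  0.18  2.03 -0.25  0.45  1.98] qd 0.025
174.5073783564976 143.14504282702666 172.29541333507592 135.2959958958325
```

View pics/low.png

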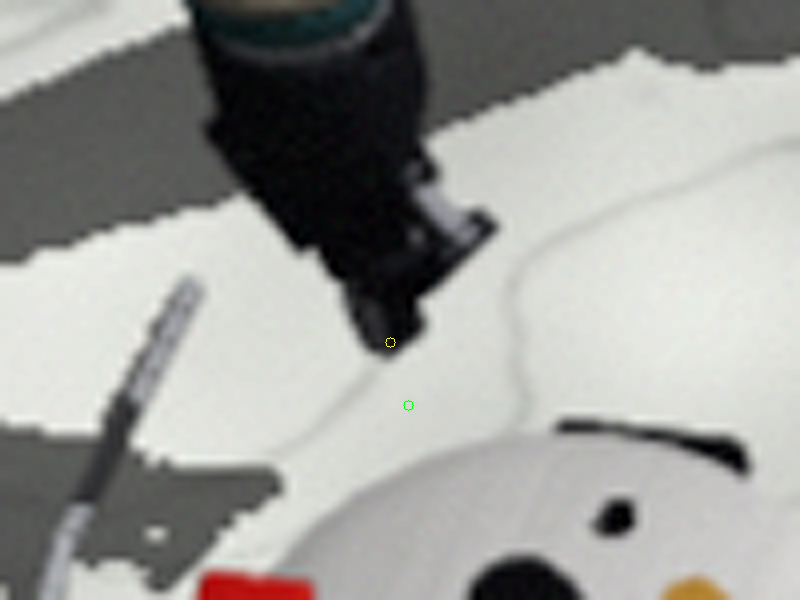

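The visible tip sits at about crop (387,352), next to the "+37 mm" mark (yellow) and well above the reported TCP (green). Now I feel down gently.

>>> play_rows --pt "0 0 15" --pt "0 0 25" --pt "0 0 30" --pt "0 0 34" --pt "0 0 36" --turn '[0, 0, 0, 0, 0]' --fingers '[0, 0, 0, 0, 0]'

```text
clock: 5.75
eef_pos: [397.9, -321.3, 4.7]
tool_rot: [-3.135, -0.0, 2.682]
force: [-0.2, 0.9, 0.4]
width: 0.0
```

>>> play_rows --pt "0 0 2" --pt "0 0 4" --pt "0 0 6" --pt "0 0 7" --turn '[0, 0, 0, 0]' --fingers '[0, 0, 0, 0]'

```text
clock: 6.25
eef_pos: [397.9, -321.3, -2.4]
tool_rot: [-3.135, -0.0, 2.682]
force: [0.4, 1.1, -0.2]
width: 0.1
```

There is no contact at a reported z of -2.4, so the reported TCP is too low. I continue carefully.

>>> play_rows --pt "0 0 3" --pt "0 0 6" --pt "0 0 9" --pt "0 0 12" --pt "0 0 14" --turn '[0, 0, 0, 0, 0]' --fingers '[0, 0, 0, 0, 0]'

```text
clock: 6.88
eef_pos: [397.8, -321.4, -16.6]
tool_rot: [-3.135, -0.001, 2.683]
force: [-0.3, 0.7, -0.3]
width: -0.1
```

>>> play_rows --pt "0 0 3" --pt "0 0 6" --pt "0 0 9" --pt "0 0 11" --pt "0 0 12" --turn '[0, 0, 0, 0, 0]' --fingers '[0, 0, 0, 0, 0]'

```text
clock: 7.5
eef_pos: [397.7, -321.4, -28.8]
tool_rot: [-3.135, -0.001, 2.682]
force: [-0.2, -0.9, 0.8]
width: -0.2
```

>>> play_rows --pt "0 0 1" --pt "0 0 2" --pt "0 0 3" --pt "0 0 3" --turn '[0, 0, 0, 0]' --fingers '[0, 0, 0, 0]'

```text
clock: 8.0
eef_pos: [397.7, -321.4, -31.8]
tool_rot: [-3.135, -0.001, 2.682]
force: [0.7, -0.0, 0.0]
width: 0.2
```

>>> play_rows --pt "0 0 1" --pt "0 0 2" --pt "0 0 2" --turn '[0, 0, 0]' --fingers '[0, 0, 0]'

```text
clock: 8.38
eef_pos: [397.6, -321.3, -33.9]
tool_rot: [-3.135, -0.001, 2.682]
force: [-0.6, -0.7, -0.6]
width: -0.1
```

>>> play_rows --pt "0 0 1" --pt "0 0 2" --pt "0 0 2" --turn '[0, 0, 0]' --fingers '[0, 0, 0]'

```text
clock: 8.75
eef_pos: [397.5, -321.3, -36.0]
tool_rot: [-3.135, -0.001, 2.682]
force: [0.0, 0.1, -0.9]
width: 0.2
```

>>> play_rows --pt "0 0 1" --pt "0 0 2" --pt "0 0 2" --turn '[0, 0, 0]' --fingers '[0, 0, 0]'

```text
clock: 9.12
eef_pos: [397.5, -321.3, -38.1]
tool_rot: [-3.136, -0.001, 2.682]
force: [-0.1, -0.5, 0.3]
width: -0.3
```

Run:
```python
from h import *
go([])
im,d=grab('scene')
s=ctrl.read_state(); u,v=w2p('scene',s['eef_pos']+[0,0,38]); print(u,v)
u0,v0=int(u)-50,int(v)-50
a=cv2.resize(im[v0:v0+75,u0:u0+100],None,fx=8,fy=8,interpolation=cv2.INTER_CUBIC)
cv2.circle(a,(int((u-u0+.5)*8),int((v-v0+.5)*8)),5,(0,255,255),1)
cv2.imwrite('pics/low2.png',cv2.convertScaleAbs(a,alpha=1.7))
```

```text
9.12 pos [ 397.5 -321.3  -38.1] rot [-3.136e+00 -1.000e-03  2.682e+00] w -0.3 F [-0.1 -0.5  0.3] q [ 0.54  0.82  0.12  2.05 -0.29  0.28  2.01] qd 0.002
176.82633566104903 151.28592990081037
```

View pics/low2.png

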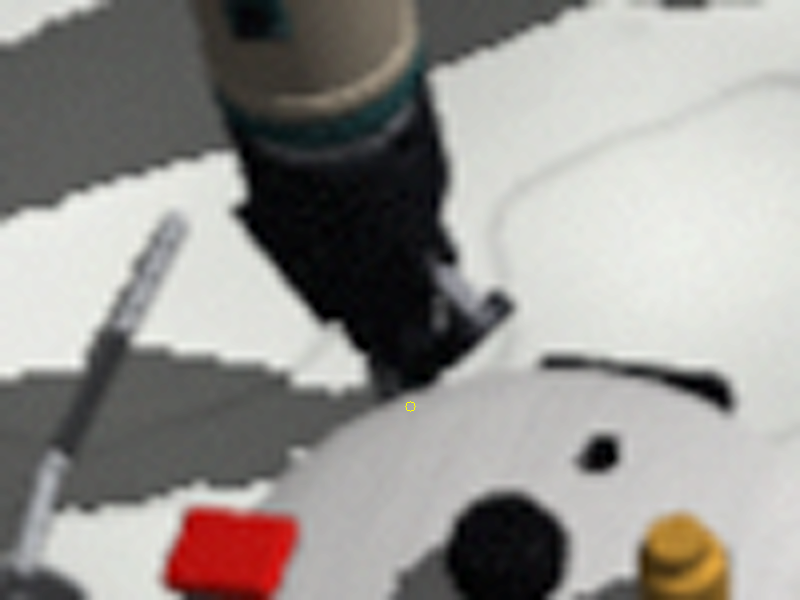

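>>> play_rows --pt "0 0 1" --pt "0 0 2" --pt "0 0 3" --turn '[0, 0, 0]' --fingers '[0, 0, 0]'

```text
clock: 9.55
eef_pos: [397.6, -321.3, -39.7]
tool_rot: [-3.136, -0.001, 2.682]
force: [-2.3, 2.8, 24.8]
width: -0.1
```

Contact came at a reported z of about -39, so the real fingertips are about 39 mm higher than the reported TCP. That matches the cameras. My targets in reported z become 146 over the clip and 183 over the weight. I back off and return.

>>> play_rows --pt "0 0 -20" --pt "0 0 -80" --pt "0 0 -140" --pt "0 0 -200" --pt "0 0 -250" --turn '[0, 0, 0, 0, 0]' --fingers '[0, 0, 0, 0, 0]'

```text
clock: 10.18
eef_pos: [398.5, -320.2, 212.8]
tool_rot: [-3.136, 0.001, 2.682]
force: [0.6, 0.1, -0.4]
width: -0.4
```

Run:
```python
from h import *
print(w2p('scene',[588,-304.3,225]))
go([[588,-304,200],[588,-304,146]])
```

```text
(np.float64(148.0381067351081), np.float64(152.28840623715203))
10.18 pos [ 398.5 -320.2  212.8] rot [-3.136e+00  1.000e-03  2.682e+00] w -0.4 F [ 0.6  0.1 -0.4] q [ 0.39  0.42  0.32  1.88 -0.16  0.87  1.9 ] qd 0.98
[588, -304, 200] -> [-162.7   98.7   12.3]
[588, -304, 146] -> [-162.6   99.    66.3]
```

>>> play_rows --pt "-50 30 0" --pt "-100 60 0" --pt "-150 90 5" --pt "-163 99 12" --pt "-163 99 30" --turn '[0, 0, 0, 0, 0]' --fingers '[0, 0, 0, 0, 0]'

```text
clock: 10.8
eef_pos: [588.9, -303.7, 181.5]
tool_rot: [-3.135, 0.001, 2.684]
force: [-0.3, 0.4, 0.1]
width: 0.1
```

Run:
```python
from h import *
go([[588,-304,146]])
```

```text
10.8 pos [ 588.9 -303.7  181.5] rot [-3.135e+00  1.000e-03  2.684e+00] w 0.1 F [-0.3  0.4  0.1] q [ 0.27  0.67  0.29  1.5  -0.2   1.    1.72] qd 0.309
[588, -304, 146] -> [ 0.7 -0.4 35.5]
```

>>> play_rows --pt "1 0 15" --pt "1 0 28" --pt "1 0 35" --pt "1 0 35" --pt "1 0 35" --turn '[0, 0, 0, 0, 0]' --fingers '[0, 0, 0, 0, 0]'

```text
clock: 11.42
eef_pos: [588.2, -303.8, 147.1]
tool_rot: [-3.135, 0.002, 2.683]
force: [-0.5, -0.3, 0.7]
width: -0.2
```

Run:
```python
from h import *
go([[588,-304,146]])
im,d=grab('scene')
a=cv2.resize(im[120:190,115:205],None,fx=8,fy=8,interpolation=cv2.INTER_CUBIC)
s=ctrl.read_state()['eef_pos']
for P in (s+[0,0,39],[588,-304,155]):
  u,v=w2p('scene',P); cv2.circle(a,(int((u-115+.5)*8),int((v-120+.5)*8)),4,(0,255,0),1)
cv2.imwrite('pics/clip4.png',cv2.convertScaleAbs(a,alpha=1.7))
```

```text
11.43 pos [ 588.2 -303.8  147.1] rot [-3.135e+00  2.000e-03  2.683e+00] w -0.2 F [-0.5 -0.3  0.7] q [ 0.27  0.71  0.28  1.53 -0.22  0.93  1.73] qd 0.005
[588, -304, 146] -> [ 0.1 -0.3  1.1]
```

View pics/clip4.png

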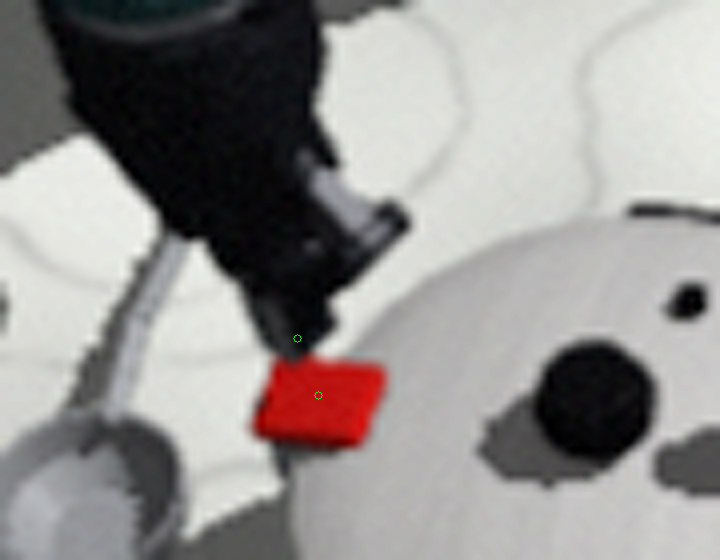

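The fingertips now straddle the projected point (297,338), 30 mm above the tab centre (318,395). There is no contact and the force is about 0. I hold here for more than 2 s.

>>> play_rows --pt "0 0 1" --pt "0 0 1" --pt "0 0 1" --pt "0 0 1" --pt "0 0 1" --turn '[0, 0, 0, 0, 0]' --fingers '[0, 0, 0, 0, 0]'

```text
clock: 12.1
eef_pos: [588.3, -303.8, 146.2]
tool_rot: [-3.135, 0.003, 2.683]
force: [-0.5, 0.4, -0.6]
width: -0.2
```

>>> play_rows --pt "0 0 0" --pt "0 0 0" --pt "0 0 0" --pt "0 0 0" --pt "0 0 0" --turn '[0, 0, 0, 0, 0]' --fingers '[0, 0, 0, 0, 0]'

```text
clock: 12.72
eef_pos: [588.3, -303.8, 146.2]
tool_rot: [-3.135, 0.003, 2.683]
force: [0.4, -0.7, -0.4]
width: 0.4
```

>>> play_rows --pt "0 0 0" --pt "0 0 0" --pt "0 0 0" --pt "0 0 0" --pt "0 0 0" --turn '[0, 0, 0, 0, 0]' --fingers '[0, 0, 0, 0, 0]'

```text
clock: 13.35
eef_pos: [588.3, -303.8, 146.2]
tool_rot: [-3.135, 0.003, 2.683]
force: [-0.7, 0.4, -0.5]
width: -0.1
```

>>> play_rows --pt "0 0 0" --pt "0 0 0" --pt "0 0 0" --pt "0 0 0" --pt "0 0 0" --turn '[0, 0, 0, 0, 0]' --fingers '[0, 0, 0, 0, 0]'

```text
clock: 13.98
eef_pos: [588.3, -303.8, 146.2]
tool_rot: [-3.135, 0.003, 2.683]
force: [0.4, -0.3, -0.2]
width: 0.1
```

Run:
```python
from h import *
go([[588,-304,146],[589,-143,240],[589,-143,183]])
```

```text
13.97 pos [ 588.3 -303.8  146.2] rot [-3.135e+00  3.000e-03  2.683e+00] w 0.1 F [ 0.4 -0.3 -0.2] q [ 0.27  0.71  0.28  1.54 -0.22  0.93  1.73] qd 0.002
[588, -304, 146] -> [ 0.2 -0.3  0.2]
[589, -143, 240] -> [ 70.3 143.9 -94.9]
[589, -143, 183] -> [ 70.4 144.3 -37.9]
```

>>> play_rows --pt "0 0 -50" --pt "0 0 -95" --pt "23 48 -95" --pt "47 96 -95" --pt "70 144 -95" --turn '[0, 0, 0, 0, 0]' --fingers '[0, 0, 0, 0, 0]'

```text
clock: 14.6
eef_pos: [589.2, -141.4, 240.3]
tool_rot: [-3.136, 0.003, 2.683]
force: [1.3, 0.6, -0.1]
width: 0.1
```

Run:
```python
from h import *
go([[589,-143,183]])
```

```text
14.6 pos [ 589.2 -141.4  240.3] rot [-3.136e+00  3.000e-03  2.683e+00] w 0.1 F [ 1.3  0.6 -0.1] q [-0.01  0.53  0.31  1.59 -0.17  1.04  1.46] qd 0.717
[589, -143, 183] -> [-0.4 -1.2 57.4]
```

>>> play_rows --pt "0 -1 15" --pt "0 -1 35" --pt "0 -1 50" --pt "0 -1 56" --pt "0 -1 56" --turn '[0, 0, 0, 0, 0]' --fingers '[0, 0, 0, 0, 0]'

```text
clock: 15.22
eef_pos: [588.6, -143.2, 184.0]
tool_rot: [-3.136, 0.003, 2.682]
force: [0.8, -0.7, 0.7]
width: -0.1
```

Run:
```python
from h import *
go([[589,-143,183]])
im,d=grab('scene')
a=cv2.resize(im[110:200,160:250],None,fx=6.5,fy=6.5,interpolation=cv2.INTER_CUBIC)
s=ctrl.read_state()['eef_pos']
for P in (s+[0,0,39],[589,-143.3,192]):
  u,v=w2p('scene',P); cv2.circle(a,(int((u-160+.5)*6.5),int((v-110+.5)*6.5)),4,(0,255,0),1)
cv2.imwrite('pics/weight1.png',cv2.convertScaleAbs(a,alpha=1.7))
```

```text
15.22 pos [ 588.6 -143.2  184. ] rot [-3.136e+00  3.000e-03  2.682e+00] w -0.1 F [ 0.8 -0.7  0.7] q [ 0.01  0.59  0.29  1.66 -0.19  0.92  1.48] qd 0.014
[589, -143, 183] -> [-0.3  0.3  1. ]
```

View pics/weight1.png

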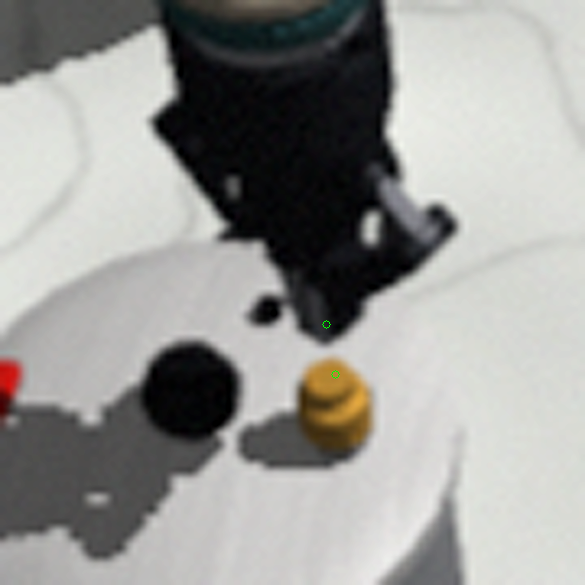

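The tips at crop (326,325) are straight above the weight's top (332,376), with a clear gap. I hold here.

>>> play_rows --pt "-1 0 1" --pt "-1 0 1" --pt "-1 0 1" --pt "-1 0 1" --pt "-1 0 1" --turn '[0, 0, 0, 0, 0]' --fingers '[0, 0, 0, 0, 0]'

```text
clock: 15.9
eef_pos: [589.9, -143.6, 183.6]
tool_rot: [-3.136, 0.004, 2.683]
force: [0.6, 0.3, -0.5]
width: -0.1
```

>>> play_rows --pt "0 0 0" --pt "0 0 0" --pt "0 0 0" --pt "0 0 0" --pt "0 0 0" --turn '[0, 0, 0, 0, 0]' --fingers '[0, 0, 0, 0, 0]'

```text
clock: 16.52
eef_pos: [589.9, -143.6, 183.6]
tool_rot: [-3.136, 0.004, 2.683]
force: [1.3, 0.3, 0.7]
width: -0.0
```

>>> play_rows --pt "0 0 0" --pt "0 0 0" --pt "0 0 0" --pt "0 0 0" --pt "0 0 0" --turn '[0, 0, 0, 0, 0]' --fingers '[0, 0, 0, 0, 0]'

```text
clock: 17.15
eef_pos: [589.9, -143.6, 183.6]
tool_rot: [-3.136, 0.003, 2.683]
force: [0.1, -0.5, 0.1]
width: 0.2
```

>>> play_rows --pt "0 0 0" --pt "0 0 0" --pt "0 0 0" --pt "0 0 0" --pt "0 0 0" --turn '[0, 0, 0, 0, 0]' --fingers '[0, 0, 0, 0, 0]'

```text
clock: 17.77
eef_pos: [589.9, -143.6, 183.6]
tool_rot: [-3.136, 0.004, 2.683]
force: [-0.2, 0.4, -0.5]
width: 0.0
```

Run:
```python
from h import *
go([[426,221,240],[426,221,100]])
```

```text
17.77 pos [ 589.9 -143.6  183.6] rot [-3.136  0.004  2.683] w 0.0 F [-0.2  0.4 -0.5] q [ 0.01  0.59  0.29  1.66 -0.19  0.92  1.48] qd 0.002
[426, 221, 240] -> [308.2 253.9 -58.9]
[426, 221, 100] -> [308.7 254.7  81.1]
```

Both holds are done. Now up and over to the timer.

>>> play_rows --pt "0 0 -50" --pt "40 33 -57" --pt "88 73 -57" --pt "136 112 -57" --pt "184 152 -57" --turn '[0, 0, 0, 0, 0]' --fingers '[0, 0, 0, 0, 0]'

```text
clock: 18.4
eef_pos: [491.4, 76.3, 239.3]
tool_rot: [-3.137, 0.004, 2.682]
force: [0.3, 1.2, 0.4]
width: 0.0
```

Run:
```python
from h import *
go([[426,221,240],[426,221,100]])
```

```text
18.4 pos [491.4  76.3 239.3] rot [-3.137  0.004  2.682] w 0.0 F [0.3 1.2 0.4] q [-0.43  0.36  0.3   1.88 -0.12  0.92  1.03] qd 1.021
[426, 221, 240] -> [122.8 100.7  -1.7]
[426, 221, 100] -> [123.4 101.4 138.3]
```

>>> play_rows --pt "48 39 0" --pt "96 78 0" --pt "123 101 20" --pt "123 101 70" --pt "123 101 110" --turn '[0, 0, 0, 0, 0]' --fingers '[0, 0, 0, 0, 0]'

```text
clock: 19.02
eef_pos: [425.7, 221.4, 127.2]
tool_rot: [-3.137, 0.004, 2.684]
force: [0.1, -0.7, 0.1]
width: -0.1
```

Run:
```python
from h import *
go([[426,221,25]])
```

```text
19.02 pos [425.7 221.4 127.2] rot [-3.137  0.004  2.684] w -0.1 F [ 0.1 -0.7  0.1] q [-0.69  0.5   0.21  2.05 -0.17  0.61  0.74] qd 0.83
[426, 221, 25] -> [ -0.    0.2 102.2]
```

>>> play_rows --pt "0 0 40" --pt "0 0 80" --pt "0 0 95" --pt "0 0 100" --pt "0 0 100" --turn '[0, 0, 0, 0, 0]' --fingers '[0, 0, 0, 0, 0]'

```text
clock: 19.65
eef_pos: [426.6, 221.2, 28.0]
tool_rot: [-3.138, 0.005, 2.684]
force: [-1.4, 0.1, 0.7]
width: 0.2
```

Run:
```python
from h import *
go([[426,221,13]])
im,d=grab('scene')
u0,v0=300,110
a=cv2.resize(im[v0:v0+80,u0:u0+90],None,fx=7,fy=7,interpolation=cv2.INTER_CUBIC)
s=ctrl.read_state()['eef_pos']
for P in (s+[0,0,39],[426,221,51]):
  u,v=w2p('scene',P); cv2.circle(a,(int((u-u0+.5)*7),int((v-v0+.5)*7)),4,(0,255,255),1)
cv2.imwrite('pics/btn1.png',cv2.convertScaleAbs(a,alpha=1.7))
```

```text
19.65 pos [426.6 221.2  28. ] rot [-3.138  0.005  2.684] w 0.2 F [-1.4  0.1  0.7] q [-0.63  0.67  0.14  2.12 -0.22  0.36  0.8 ] qd 0.014
[426, 221, 13] -> [ 0.6 -0.4 15. ]
```

View pics/btn1.png

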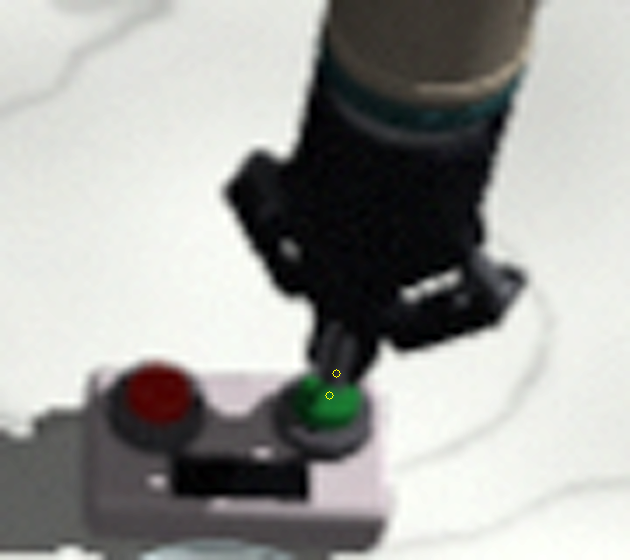

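The tips stand about 14 mm above the green button, which is centred at crop (330,400). The red one at (157,395) is well clear. I press in small steps.

>>> play_rows --pt "0 0 5" --pt "0 0 9" --pt "0 0 12" --pt "0 0 14" --pt "0 0 15" --turn '[0, 0, 0, 0, 0]' --fingers '[0, 0, 0, 0, 0]'

```text
clock: 20.32
eef_pos: [426.7, 221.1, 13.1]
tool_rot: [-3.139, 0.005, 2.684]
force: [-0.1, 0.7, -0.3]
width: 0.1
```

>>> play_rows --pt "0 0 1" --pt "0 0 2" --pt "0 0 3" --turn '[0, 0, 0]' --fingers '[0, 0, 0]'

```text
clock: 20.7
eef_pos: [426.8, 221.2, 10.2]
tool_rot: [-3.139, 0.005, 2.684]
force: [0.6, -0.2, 2.1]
width: 0.3
```

>>> play_rows --pt "0 0 1" --pt "0 0 2" --pt "0 0 3" --turn '[0, 0, 0]' --fingers '[0, 0, 0]'

```text
clock: 21.08
eef_pos: [426.8, 221.2, 7.2]
tool_rot: [-3.139, 0.005, 2.684]
force: [-0.2, -0.5, 3.2]
width: -0.0
```

>>> play_rows --pt "0 0 1" --pt "0 0 2" --pt "0 0 2" --turn '[0, 0, 0]' --fingers '[0, 0, 0]'

```text
clock: 21.45
eef_pos: [426.8, 221.2, 6.1]
tool_rot: [-3.139, 0.005, 2.684]
force: [-2.7, -1.3, 15.0]
width: -0.2
```

>>> play_rows --pt "0 0 1" --pt "0 0 1" --pt "0 0 1" --turn '[0, 0, 0]' --fingers '[0, 0, 0]'

```text
clock: 21.82
eef_pos: [426.9, 221.2, 6.2]
tool_rot: [-3.14, 0.005, 2.684]
force: [-1.9, -0.9, 15.7]
width: 0.0
```

Run:
```python
from h import *
go([])
im,d=grab('scene')
u0,v0=300,110
a=cv2.resize(im[v0+30:v0+90,u0:u0+80],None,fx=9,fy=9,interpolation=cv2.INTER_CUBIC)
cv2.imwrite('pics/btn2.png',cv2.convertScaleAbs(a,alpha=1.9))
```

```text
21.82 pos [426.9 221.2   6.2] rot [-3.14   0.005  2.684] w 0.0 F [-1.9 -0.9 15.7] q [-0.62  0.71  0.12  2.13 -0.24  0.31  0.81] qd 0.003
```

View pics/btn2.png

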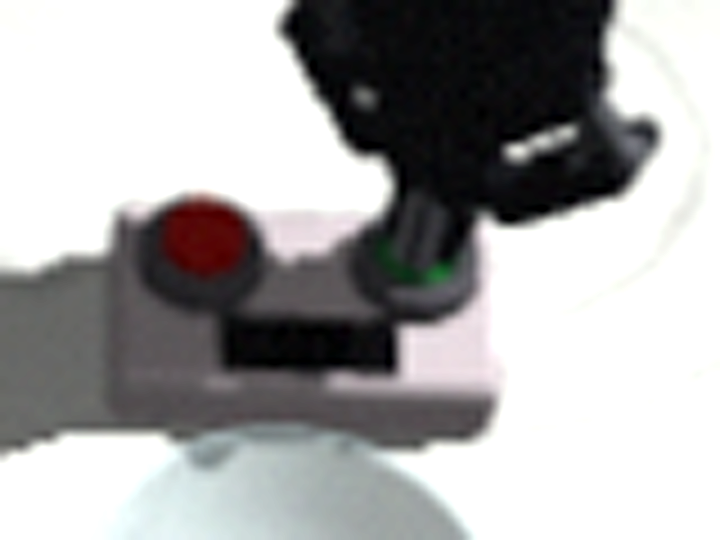

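>>> play_rows --pt "0 0 2" --pt "0 0 2" --pt "0 0 2" --turn '[0, 0, 0]' --fingers '[0, 0, 0]'

```text
clock: 22.25
eef_pos: [426.9, 221.3, 5.9]
tool_rot: [-3.141, 0.005, 2.683]
force: [-3.0, -1.8, 26.5]
width: 0.2
```

It meets a hard stop: 26 N for only 0.2 mm more, about 6 mm below first contact, so the button is fully in. I release straight up.

>>> play_rows --pt "0 0 -10" --pt "0 0 -40" --pt "0 0 -90" --pt "0 0 -150" --pt "0 0 -200" --turn '[0, 0, 0, 0, 0]' --fingers '[0, 0, 0, 0, 0]'

```text
clock: 22.88
eef_pos: [426.1, 221.9, 208.0]
tool_rot: [3.141, 0.006, 2.683]
force: [0.6, 0.4, -0.8]
width: 0.2
```

>>> play_rows --pt "0 0 -30" --pt "0 0 -30" --pt "0 0 -30" --pt "0 0 -30" --turn '[0, 0, 0, 0]' --fingers '[0, 0, 0, 0]'

```text
clock: 23.38
eef_pos: [425.0, 221.5, 236.7]
tool_rot: [-3.14, 0.005, 2.683]
force: [-0.4, -0.4, 0.1]
width: -0.4
```

Run:
```python
from h import *
im,d=grab('scene'); go([])
cv2.imwrite('pics/end.png',cv2.resize(im,(800,600),interpolation=cv2.INTER_CUBIC))
a=cv2.resize(im[140:200,300:380],None,fx=9,fy=9,interpolation=cv2.INTER_CUBIC); cv2.imwrite('pics/end_btn.png',cv2.convertScaleAbs(a,alpha=1.9))
hsv=cv2.cvtColor(im,cv2.COLOR_BGR2HSV)
for nm,lo,hi in(('green',(50,120,40),(80,255,255)),('red',(0,180,80),(6,255,255)),('brass',(15,130,80),(28,255,255))):
    k,l,st,c=cv2.connectedComponentsWithStats(cv2.inRange(hsv,lo,hi)); print(nm,[(c[i].round(1).tolist(),int(st[i,4])) for i in range(1,k) if st[i,4]>15])
print([p2w('scene',float(u),166.,float(d[166,u])).round() for u in (345,346,347)])
```

```text
23.43 pos [425.2 221.5 236.8] rot [-3.14   0.005  2.683] w 0.4 F [-0.1 -0.4  0.5] q [-0.75  0.34  0.28  1.92 -0.11  0.89  0.69] qd 0.006
green [([346.5, 166.2], 46)]
red [([322.7, 165.3], 41), ([154.3, 169.3], 129)]
brass [([211.8, 169.8], 63), ([248.1, 215.3], 88)]
[array([426., 216.,  50.]), array([426., 219.,  50.]), array([425., 222.,  50.])]
```

View pics/end.png

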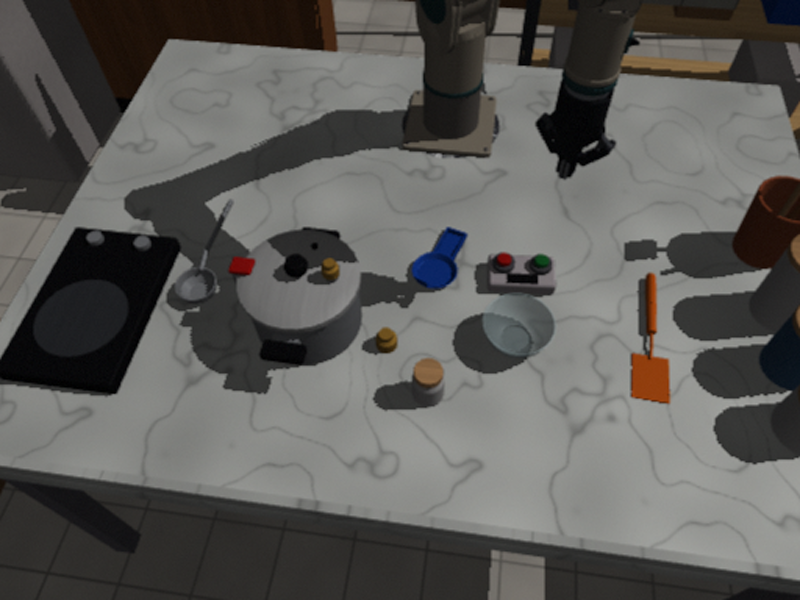

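View pics/end_btn.png

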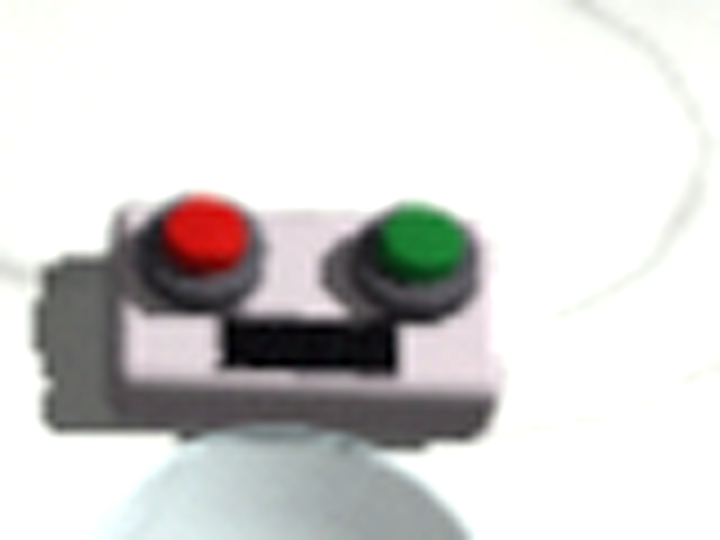

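The green button at (541,262) has sprung back to a z of about 50 and the red one is still out. The weight, clip and all the loose things are at the same pixels as at the start, and the arm is clear. I hand the job in.

```bash
python3 -c "
from h import *
print(ctrl.finish_job())"
```

```text
the job is handed in; nothing more can be done
None
```

I held the fingertips about 3 cm above the red clip for about 2.5 s, then about 3 cm above the brass weight on the lid for about 2.5 s. I then pressed the green start button all the way in, let it spring back, and handed the job in at about 23.4 s.

**Reading that disagreed:** the reported TCP is about 39 mm below the real fingertips. Both the cameras and a light touch on bare counter (about 25 N, reported z about -39) showed this. I corrected every height by 39 mm. Before finding it, I paused briefly over the clip at about 7 cm; the proper hold came afterwards.

**Last checks:**
- **Start button:** it met a hard stop about 6 mm below first contact, at 26 N. In the final picture it is back out, with its top at about 50 mm.
- **Stop button:** still out.
- **Cooker, weight and loose things:** in the final picture they are where they were at the start.
- **Contact:** forces stayed at noise level during both holds, and the gripper ended clear of everything.

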